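# Hold the pump against its sprung mount

## Robot

A 6-joint arm with a two-finger parallel gripper is mounted at the origin on the work surface. World frame = base frame: x ahead of the robot, y to its left, z up, the work surface at z = 0. Lengths are in m, angles in rad, forces in N, time in s.
With the tool pointing down it reaches from about 0.275 to 0.825 m from the base axis. Payload 4.9 kg.
Tool frame: the origin (TCP) lies midway between the tips of the shut fingers; the grasp point (between the pads) lies 19 mm behind it (grip_point_offset is the distance from the TCP to the grasp point, in m); z points along the fingers, y is the line along which they close (so a half turn about z gives the same grasp; the last joint's range is limited). The gripper opens to 85 mm and grips with 20 to 120 N. Pads are 22 mm wide; open, the fingers measure 114 mm over their backs; the gripper's body (76 mm by 85 mm) begins 54 mm behind the grasp point. The pads swing forward as they close: fully open they stand 13 mm farther back than shut.
Start: joints at [-1.242, 0.326, -0.193, 1.052, 0, 1.437], TCP at [0.246, -0.492, 0.231] pointing down, gripper open.
Joint ranges: [-2.65, 2.65], [-0.97, 1.79], [-1.3, 1.35], [-1.93, 2.1], [-1.47, 1.37], [-3.14, 3.14]. Speed limits (rad/s): [2.57, 2.57, 3.14, 3.14, 3.14, 3.14].

## Interface

Orientations are given as a rotation vector (axis times angle).
In Python, from cell import * gives the robot as it stands. Calls block until the motion is done:
- movep(position, orientation): joint-space move of the TCP to a pose.
- move_l(position, velocity=0.15, rot=None, until_force=None): straight line of the TCP; rot=None keeps the orientation; velocity is the mean speed in m/s. With until_force (N) it stops when the force on the tool has changed by that much, and returns True; else False.
- set_joints(angles): joint-space move.
- let_go() and grab(newtons=None): open the fingers fully, or close them until they stop; newtons is the grip in N (None keeps the last).
- sleep(seconds).
- ik(position, orientation): joint angles nearest the present ones, or None.
- get_state(): the state.
- grab_frame(name): name is "scene" or "top"; returns a dict with "img" (400x640x3 uint8, red, green, blue), "fx", "fy", "cx", "cy" (pixels), "k1" (the pictures are not rectified: a ray, as slopes to the right and down, at radius r is drawn at 1 + k1 r^2 times it, then the intrinsics apply), "cam_to_world" (4x4, takes a point from camera to world coordinates). Camera axes: x right, y down, z forward; pixel columns grow to the right and rows downward; lengths in m; the calibration is good to about 2 mm. A picture is of the moment at which its call begins. There is no depth.
A pose or a line that the arm cannot do raises MotionError and nothing moves.
- sign_off(): hands the job in; it is judged then, once.
Trained networks look in the newest picture that a camera, given by its name, has taken for a name from the list of things; names that differ only in an ending like _2 or _b are one class to them, and where a whole thing is asked for, a point or a joint stands for the part that bears it (a point fixed in the world has none). Each returns a list of dicts, best first, with "score" (0 to 1); they miss things now and then, are a little off and sometimes report something else, mostly with a low value. They report only what shows in the picture. A call takes as long as a camera call. They do not tell look-alikes from the thing itself.
- spot_in(camera, name): "centre" ([column, row] in pixels, amid what is visible of it).
- silhouettes(camera, name): "mask" (400x640 bool, what is visible of it) and "centre" ([column, row] in pixels, amid what is visible of it).
- tip_of(camera, name): "centre" ([column, row] in pixels: a listed point, or the origin of a listed thing).
The state is a dict: "clock": time; "q": joint angles; "joint_velocities": joint speeds; "tau": joint torques, N m; "position": TCP position; "eef_rot": TCP orientation; "contact_force": force on the tool from outside, world axes, zero at the start; "wrist_torque": the same for the moment, N m; "finger_gap": opening from 0.0 (shut) to 1.0 (fully open); "grasp_force": force on a finger pad.
Only numpy, scipy, OpenCV 4.12 (cv2) and the standard library are available. Lean on these libraries where they do the work, as an engineer would, in place of code of your own. Each camera call takes 0.05 s, during which the arm holds its last target. There are 200 camera calls.

## Task

Before work on the opened coffee machine, throw the lever of the bench isolator fully over to off, its far side. Then stand the pump on the machine's base tray with its flange flat against the sprung stop plate, level and centred on it, and press it there with a steady force of about 10 N (the plate is then about half-way back) and never with more than 25 N. Finish while still holding and pressing it, so that a colleague can drive the screws, and leave the screwdriver, screw jar and mug where they are.

Things in the scene. Friction and masses are not known exactly. Their poses are not given: they have to be found in the camera images.
- lever (a joint): angle of the isolator's black toggle lever, rad: 0 to 0.2 at the start = on, leaning towards the isolator's own -x side; 1.2 = off, against its end stop on the +x side; upright at 0.6. It pivots about the isolator's y axis, 55 mm above the table over the isolator's centre, and stays where it is left (friction, about 2 N at the tip; no spring)
- isolator: fixed grey box 100 (x) x 75 (y) x 45 mm high with the toggle lever on top between two small steel cheeks (8 mm thick, up to 63 mm high, centred 18 mm to either side); origin under its centre on the table, z up, x is the direction in which the lever is thrown to off (roughly away from the robot)
- lever_tip (a point): middle of the lever's round cross grip (14 mm diameter, 40 mm wide along the isolator's y), 65 mm from the pivot; the lever's arm is a bar 10 mm thick and 16 mm wide
- pump_center (a point): centre of the square dark iron body of the loose pump, where it is gripped: 40 (x) x 50 (y) x 44 mm high, 22 mm above the pump's flat underside. The pump stands upright with z up; +y points from the body along a round white neck to the mounting flange, whose front face lies 75 mm from here; a brass stub sticks out 20 mm on the -y side. Mass 0.3 to 0.5 kg
- pump_flange (a point): middle of the lower edge of the front face of the pump's white upright mounting flange, 90 (x) x 6 (y) x 56 mm high; same axes as the pump; at the level of the pump's underside
- pump: the loose pump; origin on its underside, 20 mm towards the flange (+y) from under the centre of its square body; same axes
- chassis: fixed stripped base of the coffee machine: black tray 190 (x) x 280 (y) x 20 mm high, its flat top 20 mm above the table; origin on the table; the tray reaches from y -120 to +160 mm, and a grey upright bulkhead to 130 mm above the table stands at y 83 to 91 mm, with electronics behind it. The pump belongs on the free half in front of the stop plate, with its axes parallel to these. The y axis is the pressing direction
- stop_plate: upright aluminium plate 100 (x) x 8 (y) x 66 mm high in front of the bulkhead, which slides on two rods along the chassis's +y against springs; the origin is in the plane of its front face, which looks to -y, mid-width, level with the tray's top; axes as the chassis. At rest its origin lies at x 0, y 30 mm, z 20 mm in the chassis's frame; it yields 1 mm per newton (1000 N/m, no preload) and stops after 20 mm, so 10 N moves it 10 mm
- screwdriver: loose screwdriver, a bystander
- screw_jar: loose jar 56 mm wide, 70 mm high, a bystander
- mug: loose white mug 80 mm wide, 90 mm high, a bystander
Not all that is in view belongs to the job. Leave any orange look-alike of the pump alone.

How it is judged:
By the outcome, as a careful person would: the job done as asked, in the order asked, and still so for the second after the job is handed in, while the arm keeps its last pose, push and grip.
It also fails if it takes over 61 s, if anything falls off the work surface, if the arm or the gripper's body presses on something with over 40 N, if the wrist force passes 120 N, or if a joint passes its speed limit or range.

## Working session

There is one attempt and no reset: what is moved stays moved. The work goes in short steps, each a Python script; the robot and the scene stay as the last script left them, time stands still between calls to the robot, and variables do not carry over. Pictures are saved under pics/ and viewed, at most 10 in all, crops included, and the job is handed in when it is done.

```bash
ls; mkdir -p pics; cat > h.py <<'E'
from cell import *
import numpy as np, cv2
from scipy.spatial.transform import Rotation as R
def ray(f,px):
    u=np.array([(px[0]-f["cx"])/f["fx"],(px[1]-f["cy"])/f["fy"]]); d=u.copy()
    for _ in range(30): d=u/(1+f["k1"]*(d@d))
    T=np.array(f["cam_to_world"]); return T[:3,3],T[:3,:3]@np.array([d[0],d[1],1])
def at_z(f,px,z):
    o,d=ray(f,px); return o+d*(z-o[2])/d[2]
def proj(f,p):
    T=np.array(f["cam_to_world"]); c=T[:3,:3].T@(np.array(p)-T[:3,3]); s=c[:2]/c[2]; s=s*(1+f["k1"]*(s@s))
    return np.array([s[0]*f["fx"]+f["cx"],s[1]*f["fy"]+f["cy"]])
def tri(f1,p1,f2,p2):
    a,d=ray(f1,p1); b,e=ray(f2,p2); d=d/np.linalg.norm(d); e=e/np.linalg.norm(e)
    s=np.linalg.lstsq(np.c_[d,-e],b-a,rcond=None)[0]; p,q=a+s[0]*d,b+s[1]*e
    return (p+q)/2,np.linalg.norm(p-q)
def save(f,n,crop=None,k=1):
    i=f["img"][...,::-1]
    if crop: i=i[crop[1]:crop[3],crop[0]:crop[2]]
    cv2.imwrite("pics/"+n,cv2.resize(i,None,fx=k,fy=k,interpolation=cv2.INTER_CUBIC))
E
python3 - <<'E'
from h import *
F={n:grab_frame(n) for n in("scene","top")}
for n,f in F.items():
    save(f,n+"0.png"); print(n,f["fx"],f["k1"],np.round(f["cam_to_world"],3).tolist())
Z=dict(lever_tip=.115,isolator=0,pump_center=.022,pump_flange=0,pump=0,chassis=0,stop_plate=.02,screw_jar=0,mug=0,screwdriver=0.01)
for k,z in Z.items():
    for n,f in F.items():
        for t in tip_of(n,k)[:3]: print(k,n,round(t["score"],2),np.round(t["centre"],1),np.round(at_z(f,t["centre"],z),3))
E
```

```text
pics
scene 500.38211060325443 -0.14978622861248492 [[-0.625, 0.55, -0.553, 1.28], [0.78, 0.45, -0.434, 0.524], [0.01, -0.703, -0.711, 1.069], [0.0, 0.0, 0.0, 1.0]]
top 460.54187472639506 -0.12683210922846558 [[0.006, -0.988, 0.151, 0.296], [-1.0, -0.006, 0.001, -0.076], [0.0, -0.151, -0.988, 1.674], [0.0, 0.0, 0.0, 1.0]]
lever_tip scene 0.62 [292.8 173.4] [ 0.501 -0.162  0.115]
lever_tip top 0.37 [330.1 206. ] [ 0.509 -0.152  0.115]
lever_tip top 0.16 [385.9 210.9] [ 0.494 -0.343  0.115]
isolator scene 0.62 [292.  207.4] [ 0.521 -0.151  0.   ]
isolator top 0.83 [327.2 200. ] [ 0.547 -0.147  0.   ]
isolator top 0.47 [331.9 211. ] [ 0.507 -0.164  0.   ]
pump_center scene 0.91 [219.6 149.3] [ 0.487 -0.49   0.022]
pump_center scene 0.67 [244.9 165.8] [ 0.493 -0.368  0.022]
pump_center top 0.91 [427.2 216.7] [ 0.485 -0.51   0.022]
pump_center top 0.8 [393.7 214.8] [ 0.491 -0.387  0.022]
pump_flange scene 0.66 [197.9 154.9] [ 0.536 -0.546  0.   ]
pump_flange scene 0.58 [253.2 179.3] [ 0.506 -0.323  0.   ]
pump_flange top 0.87 [433.5 204. ] [ 0.535 -0.541  0.   ]
pump_flange top 0.79 [365. 
[... 292 characters left out ...]
chassis top 0.61 [249.  197.2] [0.556 0.141 0.   ]
stop_plate scene 0.68 [377.9 269.7] [0.564 0.179 0.02 ]
stop_plate top 0.66 [330.6 211.6] [ 0.502 -0.158  0.02 ]
stop_plate top 0.53 [237.8 192.1] [0.571 0.18  0.02 ]
screw_jar scene 0.95 [220.5 219.1] [ 0.687 -0.281  0.   ]
screw_jar scene 0.34 [293.6 173.2] [ 0.404 -0.243  0.   ]
screw_jar top 0.65 [364.3 160.7] [ 0.697 -0.286  0.   ]
screw_jar top 0.29 [367.  210.7] [ 0.508 -0.293  0.   ]
mug scene 0.84 [496.6 249.3] [0.284 0.396 0.   ]
mug top 0.7 [174.8 271. ] [0.282 0.407 0.   ]
mug top 0.37 [366.9 209.6] [ 0.513 -0.293  0.   ]
mug top 0.22 [391.9 212.6] [ 0.502 -0.385  0.   ]
screwdriver scene 0.92 [253.2 261.7] [ 0.744 -0.095  0.01 ]
```

```bash
python3 - <<'E'
from h import *
f=grab_frame("scene"); save(f,"sc1.png",(170,90,450,350),2.8)
f=grab_frame("top"); save(f,"tc1.png",(150,130,470,310),2.5)
E
```

```text
(no output)
```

View pics/sc1.png

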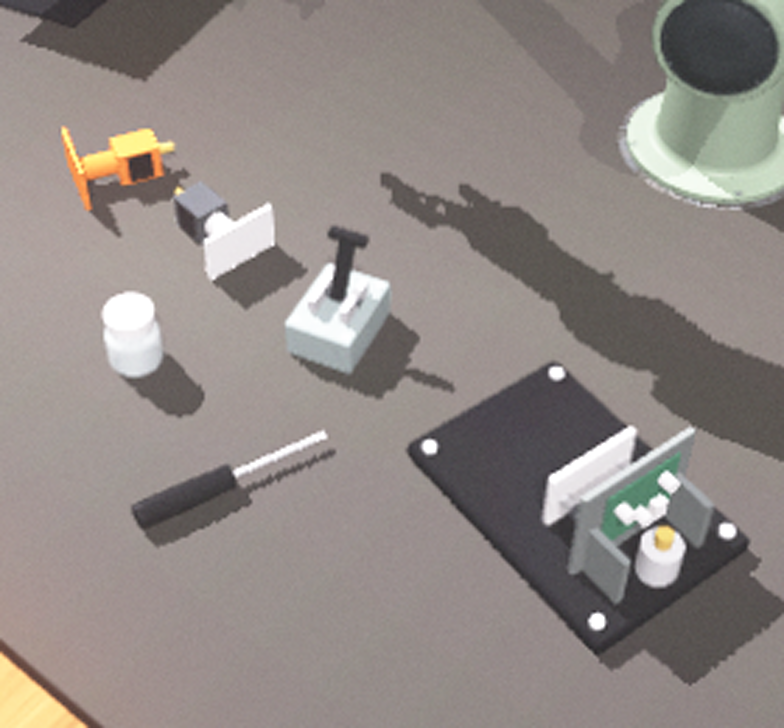

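View pics/tc1.png

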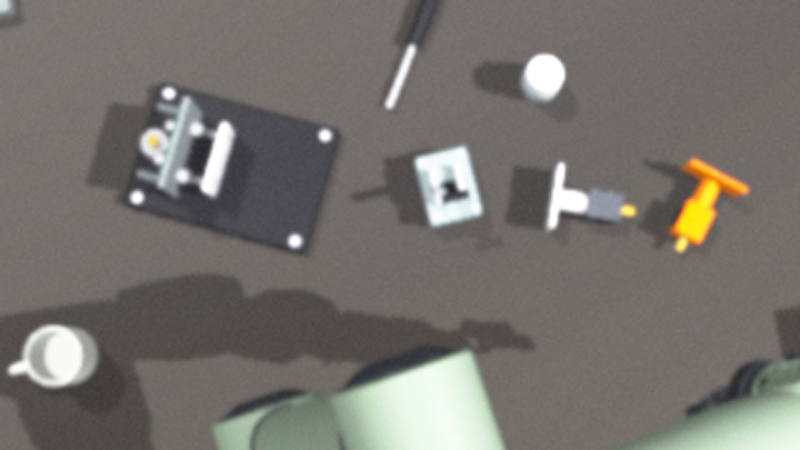

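The pictures show the grey pump at crop top(590,205), flange towards the chassis (+y), and the orange decoy further right. The isolator is at (448,187) and the chassis at (235,170) with its plate facing the pump. I'll refine the poses by fitting box models to the masks.

```bash
cat > fit.py <<'E'
from h import *
from scipy.optimize import minimize
def box(x0,x1,y0,y1,z0,z1): return np.array([[x,y,z] for x in(x0,x1) for y in(y0,y1) for z in(z0,z1)])
PUMP=[box(-.02,.02,-.045,.005,0,.044),box(-.045,.045,.049,.055,0,.056),box(-.012,.012,.005,.049,.012,.034),box(-.004,.004,-.065,-.045,.018,.026)]
CH=[box(-.095,.095,-.12,.16,0,.02),box(-.095,.095,.083,.091,.02,.13),box(-.05,.05,.03,.038,.02,.086)]
def iso(l):
    a=l-.6; M=R.from_euler('y',a).as_matrix(); T=lambda b:b@M.T+[0,0,.055]
    return [box(-.05,.05,-.0375,.0375,0,.045)]+[box(-.02,.02,s*.018-.004,s*.018+.004,.045,.063) for s in(-1,1)]+[T(box(-.005,.005,-.008,.008,0,.065)),T(box(-.006,.006,-.02,.02,.059,.071))]
def rend(f,parts,x,y,yaw,S=4):
    im=np.zeros((1600,2560),np.uint8); M=R.from_euler('z',yaw).as_matrix()
    for b in parts:
        p=np.array([proj(f,q) for q in b@M.T+[x,y,0]])
        h=cv2.convexHull(((p+.5)*S).astype(np.float32)).round().astype(np.int32); cv2.fillConvexPoly(im,h,1)
    return cv2.resize(im.astype(np.float32),(640,400),interpolation=cv2.INTER_AREA)
def fit(F,masks,model,p0,n=3,ign=None):
    def c(p):
        return sum(np.abs(rend(F[k],model(p),*p[:3])-m)[(slice(None),slice(None)) if ign is None else ~ign[k]].sum()/m.sum() for k,m in masks.items())
    best=None
    for y0 in(-.15,0,.15):
        q=np.array(p0,float); q[2]+=y0; s=np.array([q]+[q+d for d in np.diag([.02,.02,.12,.2][:len(q)])])
        r=minimize(c,q,method="Nelder-Mead",options=dict(initial_simplex=s,xatol=2e-4,fatol=1e-4,maxiter=110))
        if best is None or r.fun<best.fun: best=r
    return best
E
cat > a.py <<'E'
from fit import *
import pickle
F={n:grab_frame(n) for n in("scene","top")}
out={}
for k,model,p0 in(("pump",lambda p:PUMP,(.5,-.36,0)),("isolator",lambda p:iso(p[3]),(.515,-.153,.15,.2)),("chassis",lambda p:CH,(.555,.14,-.25))):
    ms={}
    for n,f in F.items():
        c=silhouettes(n,k); e=proj(f,[p0[0],p0[1],.03])
        c=[m for m in c if np.hypot(*(np.array(m["centre"])-e))<25]
        if c: ms[n]=c[0]["mask"].astype(np.float32)
        print(k,n,[(round(m["score"],2),int(m["mask"].sum())) for m in c])
    for nm,mm in [("both",ms)]+[(n,{n:m}) for n,m in ms.items()]:
        r=fit(F,mm,model,p0); print(k,nm,np.round(r.x,4),round(r.fun,3))
        if nm=="both": out[k]=r.x
pickle.dump(out,open("p.pkl","wb"))
f=F["top"]
for n,f in F.items():
    im=f["img"].copy()
    im=cv2.resize(im,None,fx=4,fy=4)
    for k,m in(("pump",PUMP),("isolator",iso(out["isolator"][3])),("chassis",CH)):
        M=R.from_euler('z',out[k][2]).as_matrix()
        for b in m:
            p=np.array([proj(f,q) for q in b@M.T+[*out[k][:2],0]])
            cv2.polylines(im,[cv2.convexHull(((p+.5)*4).astype(np.float32)).astype(np.int32)],True,(255,0,0),1)
    c=dict(scene=(230,130,450,340),top=(190,150,410,250))[n]
    i=im[c[1]*4:c[3]*4,c[0]*4:c[2]*4]; s=min(800/i.shape[1],600/i.shape[0],1)
    cv2.imwrite(f"pics/fit_{n}.png",cv2.resize(i,None,fx=s,fy=s,interpolation=cv2.INTER_AREA)[...,::-1])
E
time python3 a.py
```

```text
pump scene [(0.57, 709)]
pump top [(0.62, 361)]
pump both [ 0.5037 -0.3555 -0.1789] 0.203
pump scene [ 0.5043 -0.3559 -0.1694] 0.055
pump top [ 0.504  -0.3554 -0.184 ] 0.141
isolator scene [(0.63, 1156)]
isolator top [(0.74, 604)]
isolator both [ 0.5261 -0.1487  0.2335  0.2816] 0.134
isolator scene [ 0.5261 -0.1488  0.2303  0.2703] 0.065
isolator top [ 0.5265 -0.1493  0.2253  0.1352] 0.067
chassis scene [(0.76, 6536)]
chassis top [(0.7, 3871)]
chassis both [ 0.5495  0.1437 -0.2589] 0.13
chassis scene [ 0.5465  0.1425 -0.2697] 0.079
chassis top [ 0.5509  0.1453 -0.2537] 0.042
real	0m30.697s
user	0m37.631s
sys	0m14.018s
```

View pics/fit_scene.png

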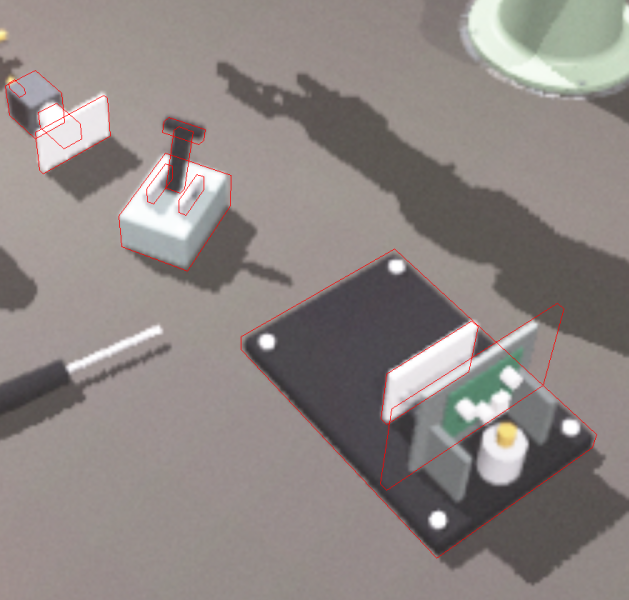

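View pics/fit_top.png

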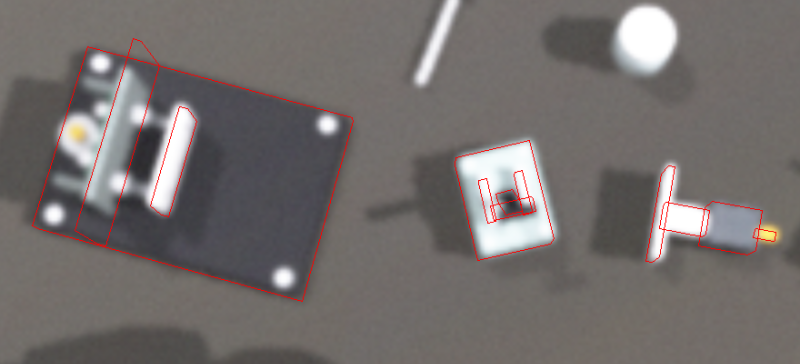

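Both overlays line up with the objects: the isolator, the pump, the tray edges and the stop plate. Only my assumed bulkhead width was wrong. Next, throwing the lever.

```bash
cat >> h.py <<'E'
def down(phi):
    y=np.array([np.cos(phi),np.sin(phi),0]); z=np.array([0,0,-1.]); return R.from_matrix(np.c_[np.cross(y,z),y,z]).as_rotvec()
def best(pos,phi):
    o=[(down(a),ik(list(pos),down(a).tolist())) for a in(phi,phi+np.pi)]
    o=[c for c in o if c[1] is not None]; q=np.array(get_state()["q"])
    return min(o,key=lambda c:np.abs(np.array(c[1])-q).max())[0].tolist()
E
python3 - <<'E'
from h import *
c=np.array([.5262,-.149]); a=.23; ex=np.array([np.cos(a),np.sin(a)])
P=lambda x,z:[*(c+x*ex),z]
s=get_state(); print(s["clock"],s["position"])
grab(40)
r=best(P(-.075,.18),a+np.pi/2)
movep(P(-.075,.18),r); move_l(P(-.075,.1),0.15)
hit=move_l(P(.05,.1),0.07,until_force=10)
s=get_state(); print(hit,s["clock"],(np.array(s["position"])[:2]-c)@ex,s["position"],s["contact_force"])
f=grab_frame("scene"); save(f,"lev.png",(250,120,350,220),5)
E
```

```text
1.6 [ 0.24556141 -0.49213677  0.23127593]
True 5.7333 0.01601452246759595 [ 0.54167956 -0.14486541  0.09892647] [-4.65633856 -1.71391152  5.31637092]
```

View pics/lev.png

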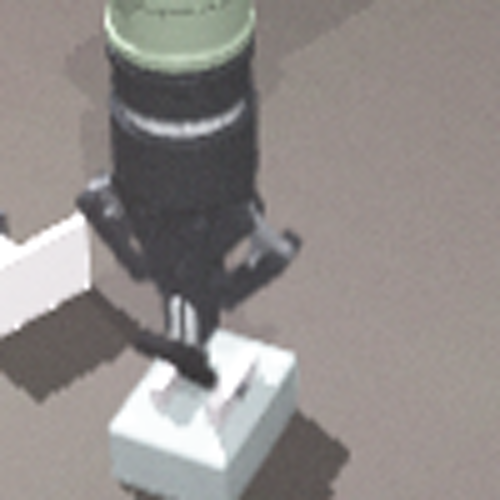

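The lever is over to the +x side at about the predicted position. I'll push a little harder to seat it, back off, fit the lever angle to check it, then go to the pump.

```bash
cat > b.py <<'E'
from fit import *
c=np.array([.5262,-.149]); a=.23; ex=np.array([np.cos(a),np.sin(a)])
P=lambda x,z:[*(c+x*ex),z]
h=move_l(P(.035,.1),0.05,until_force=14); s=get_state(); print(h,(np.array(s["position"])[:2]-c)@ex,s["contact_force"])
move_l(P(-.03,.1),.15); move_l(P(-.06,.2),.25)
let_go()
p=np.array([.5040,-.3556]); pa=-.176; ey=np.array([-np.sin(pa),np.cos(pa)]); b=p-.02*ey
r=best([*b,.006],pa); movep([*b,.14],r)
F={n:grab_frame(n) for n in("scene","top")}
ms={}
for n,f in F.items():
    e=proj(f,[*c,.03]); m=[m for m in silhouettes(n,"isolator") if np.hypot(*(np.array(m["centre"])-e))<25]
    if m: ms[n]=m[0]["mask"].astype(np.float32)
    g=[cc for cc in tip_of(n,"lever_tip")]; print(n,[(round(t["score"],2),np.round(t["centre"],1)) for t in g[:2]], np.round(proj(f,P(.037,.109)),1))
for n in ms:
    print(n,[(l,round(float(np.abs(rend(F[n],iso(l),*c,a)-ms[n]).sum()),1)) for l in(.6,.9,1.,1.1,1.2,1.3)])
save(F["scene"],"pre.png",(190,100,350,220),5)
s=get_state(); print(s["clock"],s["position"],b)
E
python3 b.py
```

```text
True 0.015772854515350623 [-2.85008237 -1.06902969  5.72135635]
scene [(0.65, array([284.2, 188.1]))] [284.2 190.1]
top [(0.61, array([324.1, 191.3]))] [326.7 191. ]
scene [(0.6, 199.8), (0.9, 144.8), (1.0, 121.4), (1.1, 97.1), (1.2, 77.2), (1.3, 94.5)]
top [(0.6, 46.2), (0.9, 46.2), (1.0, 46.2), (1.1, 45.4), (1.2, 40.9), (1.3, 56.2)]
9.425 [ 0.50074229 -0.37491468  0.14031583] [ 0.50049814 -0.37529104]
```

View pics/pre.png

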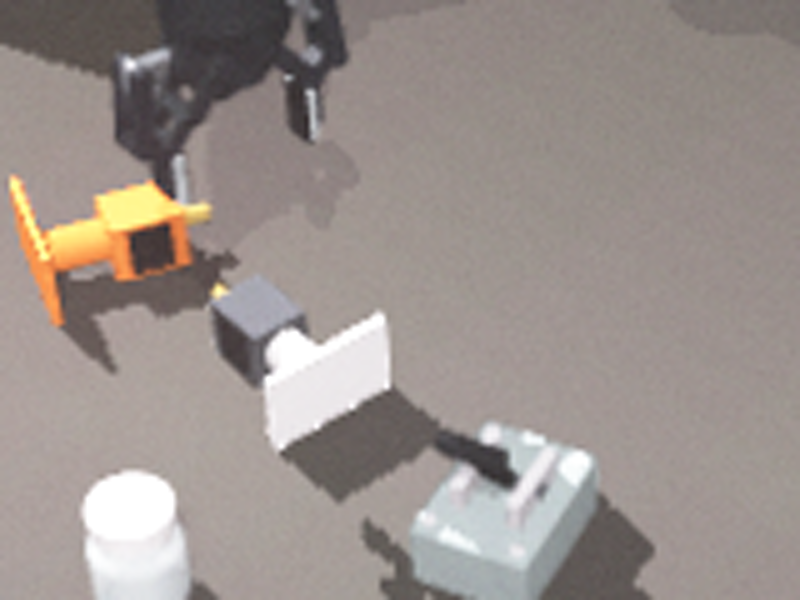

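The lever is at its end stop: the fit is best at 1.2 in both views. Now I'll grasp and lift the pump, and refit the chassis with a corrected bulkhead.

```bash
cat > c.py <<'E'
from fit import *
s=get_state(); p=np.array(s["position"]); b=[.5005,-.3753]
h=move_l([*b,.006],.12,until_force=8); print(h,get_state()["position"])
f0=np.array(get_state()["contact_force"])
grab(80); s=get_state(); print("gap",s["finger_gap"],s["grasp_force"],s["contact_force"])
move_l([*b,.15],.15); s=get_state(); print("lift",s["finger_gap"],s["grasp_force"],s["contact_force"],s["clock"],s["eef_rot"])
F={n:grab_frame(n) for n in("scene","top")}
CH2=[CH[0],box(-.055,.055,.083,.091,.02,.13),CH[2]]
ms={}
for n,f in F.items():
    m=silhouettes(n,"chassis"); ms[n]=m[0]["mask"].astype(np.float32); print(n,m[0]["score"],m[0]["mask"].sum())
    q=silhouettes(n,"stop_plate"); print("plate",[(round(t["score"],2),np.round(t["centre"],1)) for t in q[:2]])
for nm in(["scene","top"],["scene"],["top"]):
    r=fit(F,{k:ms[k] for k in nm},lambda p:CH2,(.55,.144,-.26)); print(nm,np.round(r.x,4),round(r.fun,3))
save(F["scene"],"lift.png",(180,60,340,180),5)
E
python3 c.py
```

```text
False [ 0.50106474 -0.37584907  0.00685637]
gap 0.45716446111765435 81.35633111000061 [ 1.19592181 -0.31214441  4.24548612]
lift 0.4568790819956751 80.55010557174683 [-0.34919894  0.65450642 -3.41889606] 12.2917 [-2.40632013e+00 -2.01610656e+00  3.84562999e-04]
scene 0.68 6499
plate [(0.87, array([380.2, 257.2]))]
top 0.95 3921
plate [(0.64, array([237.5, 191. ]))]
['scene', 'top'] [ 0.5493  0.144  -0.2578] 0.098
['scene'] [ 0.5469  0.1445 -0.2629] 0.058
['top'] [ 0.5503  0.1446 -0.266 ] 0.034
```

View pics/lift.png

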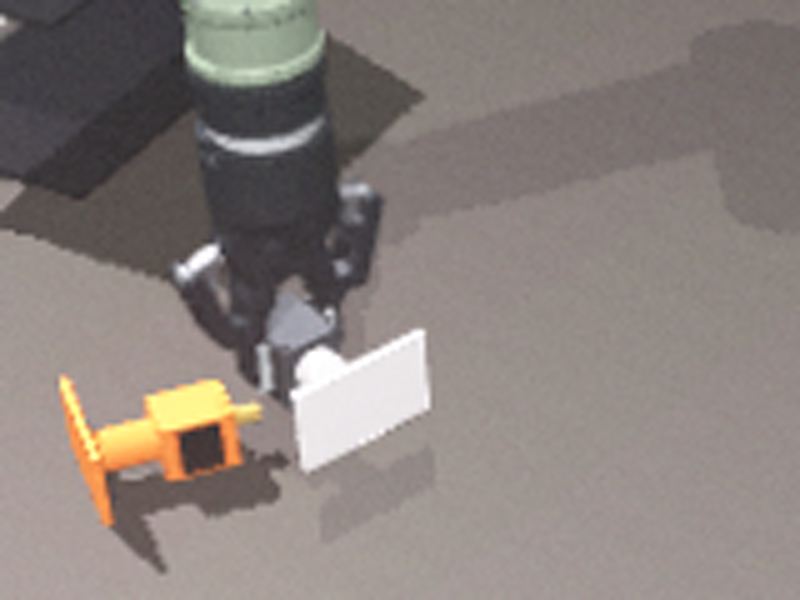

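The pump is held squarely by its body, with the flange at lift(360,400). Next I'll carry it over the tray, lower it to contact, and look.

```bash
cat > d.py <<'E'
from fit import *
C=np.array([.5487,.1443]); a=-.262; ex=np.array([np.cos(a),np.sin(a)]); ey=np.array([-ex[1],ex[0]])
W=lambda x,y,z:[*(C+x*ex+y*ey),z]
L=lambda p:((np.array(p)[:2]-C)@ex,(np.array(p)[:2]-C)@ey,p[2])
E
cat > e.py <<'E'
from d import *
s=get_state(); move_l([*s["position"][:2],.2],.2)
# keep the same gripper side: rotate from the pump yaw
R0=R.from_rotvec(s["eef_rot"]).as_matrix(); phi=np.arctan2(R0[1,1],R0[0,1])
t=a if abs((phi-a+np.pi)%(2*np.pi)-np.pi)<1.5 else a+np.pi
movep(W(0,-.065,.2),down(t).tolist())
move_l(W(0,-.065,.05),.12)
sleep(.3); s=get_state(); print("above",np.round(L(s["position"]),4),s["contact_force"],s["clock"])
h=move_l(W(0,-.065,.020),.025,until_force=3)
sleep(.3); s=get_state(); print(h,np.round(L(s["position"]),4),s["contact_force"],s["grasp_force"],s["clock"])
F={n:grab_frame(n) for n in("scene","top")}
for n,f in F.items():
    for k in("pump_flange","stop_plate"):
        print(n,k,[(round(t["score"],2),np.round(np.array(L(at_z(f,t["centre"],.02)))*1000,1)) for t in tip_of(n,k)[:2]])
save(F["scene"],"land.png",(270,150,450,290),4.4)
E
python3 e.py
```

```text
above [ 0.0002 -0.0649  0.0504] [-0.0547344   0.24444661 -2.95955338] 16.3667
True [-0.0001 -0.0651  0.0266] [-0.53767833  0.36618738  5.77021751] 81.68055295944214 17.5417
scene pump_flange [(0.87, array([ 1.1,  1.5, 20. ])), (0.79, array([ 186.2, -643.9,   20. ]))]
scene stop_plate [(0.9, array([ 0.9, 38.1, 20. ]))]
top pump_flange [(0.64, array([ 158.2, -657.9,   20. ])), (0.53, array([  7.9, -57.9,  20. ]))]
top stop_plate []
```

View pics/land.png

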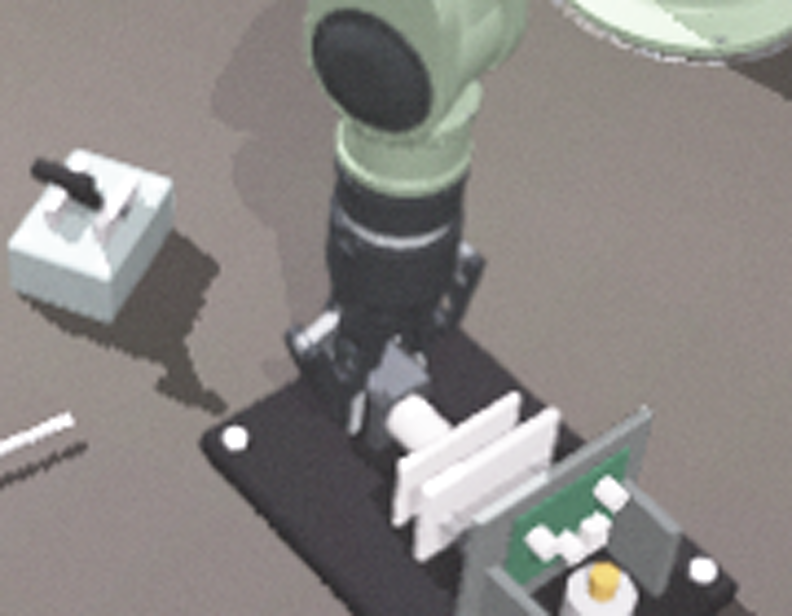

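It landed at the expected height (z 26.6 mm), and the network shows flange and plate centred to within 0.2 mm of each other (x 1.1 and 0.9 mm). I'll relieve the down force, then press step by step.

```bash
cat > g.py <<'E'
from d import *
def rd():
    sleep(.25); s=get_state(); f=np.array(s["contact_force"]); return L(s["position"]),f[:2]@ex,f[:2]@ey,f[2],s
p,_,_,fz,s=rd(); z=p[2]
for i in range(8):
    if fz<0: break
    z-=-.0003; move_l(W(0,-.065,z),.02); p,_,_,fz,s=rd()
print("relieved",np.round(p,4),round(fz,2),z,s["clock"])
y=-.065; base=rd()[2]; moved=0
while y<-.028:
    y+=.002 if base-rd()[2]<7.5 else .0007
    move_l(W(0,y,z),.03); p,fx,fy,fz,s=rd(); n=base-fy
    print(round(y*1e3,1),np.round(np.array(p)*1e3,2),"F",round(fx,2),round(n,2),round(fz,2),round(s["clock"],1))
    if n>9.8: break
print(s["grasp_force"],s["finger_gap"],s["wrist_torque"])
E
python3 g.py
```

```text
relieved [ 0.     -0.065   0.0268] -2.6 0.02694474366970302 18.5917
-63.0 [ -0.13 -63.03  26.88] F 0.32 0.28 -3.07 19.6
-61.0 [-5.000e-02 -6.101e+01  2.691e+01] F -0.48 0.99 -4.62 20.3
-59.0 [ 1.000e-02 -5.900e+01  2.694e+01] F 0.75 0.53 -3.59 21.1
-57.0 [-3.000e-02 -5.701e+01  2.693e+01] F -0.08 0.19 -3.89 21.8
-55.0 [-3.000e-02 -5.503e+01  2.693e+01] F -0.23 0.47 -3.78 22.6
-53.0 [ 3.000e-02 -5.301e+01  2.695e+01] F 0.09 0.12 -3.37 23.3
-51.0 [-5.000e-02 -5.101e+01  2.692e+01] F 0.27 -0.43 -3.5 24.1
-49.0 [  0.   -49.01  26.95] F -0.5 0.13 -3.44 24.8
-47.0 [-3.000e-02 -4.701e+01  2.693e+01] F 0.25 -0.83 -3.31 25.6
-45.0 [-4.000e-02 -4.503e+01  2.693e+01] F 0.68 0.88 -2.42 26.3
-43.0 [-2.000e-02 -4.300e+01  2.694e+01] F -0.09 0.75 -3.73 27.1
-41.0 [ -0.05 -41.2   26.9 ] F -0.06 2.82 -3.27 27.8
-39.0 [-3.000e-02 -3.921e+01  2.690e+01] F -0.06 3.82 -3.16 28.6
-37.0 [ -0.11 -37.48  26.89] F -0.58 6.32 -2.97 29.3
-35.0 [ -0.17 -35.94  26.91] F -0.02 7.17 -2.04 30.1
-34.3 [ -0.17 -35.39  26.91] F -0.76 8.79 -0.92 30.8
-32.3 [ -0.21 -33.87  26.94] F -0.72 9.73 -0.64 31.6
-31.6 [ -0.24 -33.32  26.93] F -1.4 9.99 0.25 32.3
81.16147041320801 0.4592531569761549 [-1.51655644  0.44301832 -0.30022294]
```

Force is about 10 N and travel about 9.7 mm from contact, so the two agree. I'll settle it onto the tray and check both with averaged force and a picture.

```bash
cat > i.py <<'E'
from d import *
def avg(n=12):
    v=[]
    for _ in range(n):
        sleep(.04); s=get_state(); f=np.array(s["contact_force"]); v.append([f[:2]@ex,f[:2]@ey,f[2],*L(s["position"])])
    return np.mean(v,0),s
v,s=avg(); print(np.round(v,4),s["clock"])
y,z=-.0316,.02695
for i in range(5):
    if v[2]>1.5: break
    z-=.0002; move_l(W(0.0002,y,z),.02); v,s=avg(); print(round(z,5),np.round(v,4),round(s["clock"],1))
F={n:grab_frame(n) for n in("scene","top")}
f=F["scene"]
for k in("pump_flange","stop_plate"):
    print(k,[(round(t["score"],2),np.round(np.array(L(at_z(f,t["centre"],.02)))*1000,1)) for t in tip_of("scene",k)[:2]])
save(f,"press.png",(300,190,440,290),5.6)
E
python3 i.py
```

```text
[-8.0660e-01 -9.8556e+00 -6.7860e-01 -2.0000e-04 -3.3300e-02  2.6900e-02] 32.8417
0.02675 [-1.5951e+00 -9.9476e+00  1.0202e+00 -2.0000e-04 -3.3400e-02  2.6800e-02] 33.6
0.02655 [-1.88010e+00 -1.04231e+01  2.23550e+00 -2.00000e-04 -3.34000e-02
  2.68000e-02] 34.3
pump_flange [(0.8, array([ 177.3, -638.6,   20. ])), (0.57, array([ 1.7, 29.5, 20. ]))]
stop_plate [(0.74, array([ 251.8, -361. ,   20. ])), (0.66, array([ 2.1, 46.5, 20. ]))]
```

View pics/press.png

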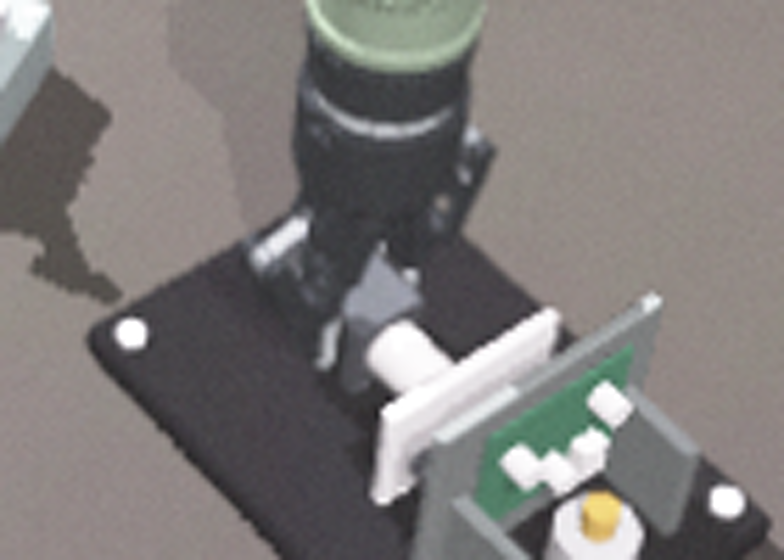

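The flange sits flat and centred on the plate, with the pump on the tray. One small nudge to centre the force on 10 N, then hand in.

```bash
python3 - <<'E'
from d import *
move_l(W(.0003,-.0311,.02660),.02); sleep(.5)
v=[]
for _ in range(20):
    sleep(.04); s=get_state(); f=np.array(s["contact_force"]); v.append([f[:2]@ex,f[:2]@ey,f[2],*L(s["position"])])
v=np.array(v); print(np.round(v[:10].mean(0),4),np.round(v[10:].mean(0),4),s["clock"],s["grasp_force"])
if 9<-v[:,1].mean()<12.5: print(sign_off())
E
```

```text
[-2.15880e+00 -1.11365e+01  2.40310e+00 -2.00000e-04 -3.31000e-02
  2.68000e-02] [-2.01720e+00 -1.09801e+01  2.47180e+00 -2.00000e-04 -3.31000e-02
  2.68000e-02] 36.125 81.5411925315857
the job is handed in; nothing more can be done
None
```

The job is handed in at about 36 s: the isolator lever is fully over to off, and the arm still holds the pump on the tray, flat and centred on the stop plate, pressing with about 10 N (wrist reads 11 N, plate about 10 mm back); the screwdriver, screw jar and mug were not touched.

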